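# Snap the waste tub's lid shut

### The arm

A 6-joint arm with a two-finger parallel gripper is mounted at the origin on the work surface. World frame = base frame: x ahead of the robot, y to its left, z up, the work surface at z = 0. Lengths are in m, angles in degrees, forces in N, time in s.
With the tool pointing down it reaches from about 0.3 to 0.75 m from the base axis. Payload 8.5 kg.
Tool frame: the origin (TCP) lies midway between the tips of the shut fingers; the grasp point (between the pads) lies 19 mm behind it (env.tcp_to_grasp is the z of the grasp point in the tool frame, in m); z points along the fingers, y is the line along which they close (so a half turn about z gives the same grasp; the last joint's range is limited). The gripper opens to 85 mm and grips with 20 to 120 N. Pads are 22 mm wide; open, the fingers measure 114 mm over their backs; the gripper's body (76 mm by 85 mm) begins 54 mm behind the grasp point. The pads swing forward as they close: fully open they stand 13 mm farther back than shut.
Start: joints at [53.211, 21.807, 74.336, -0, 83.858, -12.336], TCP at [0.228, 0.501, 0.231] pointing down, gripper open.
Joint ranges: [-178.18, 178.18], [-50.72, 133.34], [12.68, 142.11], [-81.47, 261.47], [9.98, 163.14], [-165.26, 165.26]. Speed limits (degrees/s): [136.94, 136.94, 180, 180, 180, 180].

### API

Orientations are given as a 3x3 rotation matrix whose columns are the frame's x, y, z axes.
In Python, from rig import env, imaging, job, models gives the robot as it stands. The module is installed in compiled form; this text tells all that it offers.
- The arm moves only by the tool jog_arm, never from a script. Its argument "plan" is text: rows parted by semicolons, each of 7 numbers parted by spaces: the turn, a rotation vector about the tool's x, y, z in degrees, then the shift along the tool's x, y, z in cm, then the closure in counts, from 0 (fully open) to 255 (shut). In form: rx ry rz x y z claw; .... A call has 1 to 10 rows; each row shifts and turns the commanded pose from where the row before left it, along the tool's axes as they then stand; what a row does not reach is not made up. A row lasts 1/12 s, in which the tool goes at most 41.7 mm and 7.16 degrees, less where a joint would pass 70% of its speed; a pose out of reach is approached as far as the arm can. A call with a gripper value outside its range is refused whole. The fingers move at their own pace and stop on an object; "grip_force" is the grip in N (left out, the last holds). Time passes only in rows, so rows that do not move let the fingers close. It gives the time, the measured TCP pose, the force, the opening and the grip force at its end, in the units of the state.
- env.observe(): the state, without advancing time (a new reading comes with each control period).
- imaging.get_image(name): name is "scene" or "top" or "wrist"; returns a dict with "pixels" (384x512x3 uint8, red, green, blue), "depth" (384x512 float32, m along the optical axis (not along the pixel's ray), 0 where there is no reading), "fov_y" (degrees; the focal length in pixels is half the picture's height over the tangent of half this angle, whatever the lens; pixels are square), "cx", "cy" (the principal point, pixels), "world_from_camera" (4x4, takes a point from camera to world coordinates). Camera axes: x right, y down, z forward; pixel columns grow to the right and rows downward; lengths in m; the calibration is good to about 2 mm. A picture is of the moment at which its call begins.
- job.close_job(): hands the job in; it is judged then, once.
Trained networks look in the newest picture that a camera, given by its name, has taken for a name from the list of things; names that differ only in an ending like _2 or _b are one class to them, and where a whole thing is asked for, a point or a joint stands for the part that bears it (a point fixed in the world has none). Each returns a list of dicts, best first, with "confidence" (0 to 1); they miss things now and then, are a little off and sometimes report something else, mostly with a low value. They report only what shows in the picture. A call takes as long as a camera call.
- models.outline_of(camera, query): "region" (384x512 bool, what is visible of it) and "bbox" ([centre column, centre row, width, height] in pixels, round what is visible of it).
- models.tip_of(camera, query): "at" ([column, row] in pixels: a listed point, or the origin of a listed thing).
The state is a dict: "time_s": time; "q": joint angles; "qvel": joint speeds; "joint_efforts": joint torques, N m; "position": TCP position; "tool_rot": TCP orientation; "ft_force": force on the tool from outside, world axes, zero at the start; "wrist_torque": the same for the moment, N m; "grip_width": finger opening in m; "gripper_force": force on a finger pad.
Only numpy, scipy, OpenCV 4.12 (cv2) and the standard library are available. Lean on these libraries where they do the work, as an engineer would, in place of code of your own. Each camera call takes 0.05 s, during which the arm holds its last target. There are 200 camera calls.

### The job

Close the red waste tub: with the fingertips, press down on the yellow lid's rim, section by section all the way round, until all four sections have clicked shut. Leave the tub standing in its place, pick nothing up, and do not disturb the other things on the table.

Things in the scene. Friction and masses are not known exactly. Their poses are not given: they have to be found in the camera images.
- tub: Red round waste tub, loose on the table, about 1.2 kg, base 152 mm across, upright. Origin: centre of its underside; z up its axis. Its yellow snap-fit lid, 176 mm across, has a fixed flat centre (see lid_centre) and around it a rim of four separate quarter sections a to d. Pushing straight down on the rim does not tip the tub.
- lid_centre (a point): Centre of the lid's fixed flat middle, 100 mm across, its top 120 mm above the table; here a red grip plug 40 mm across rises 22 mm more. Each rim section is a flat arc 53 to 88 mm from the axis, spanning 85 degrees. Open, its top stands 8 mm proud of this middle (128 mm above the table) with a white gap below its skirt; shut, it is flush with it.
- press_a (a point): Press point of rim section a: a red dot 22 mm across in the middle of its top face, 68 mm from the tub's axis, on the tub's own +x side. The point lies on the top face and moves down with the section; its z axis points up.
- rim_a (a joint): Depth in m to which rim section a has been pushed straight down: 0 = up (open), 0.008 = shut. The section resists with about 6 N over the first 2 mm, then less, springs back up if let go before 4 mm, and past 4 mm snaps down by itself to 8 mm and stays. It stops solidly at 8 mm. It starts up.
- press_b (a point): Press point of rim section b: a red dot 22 mm across in the middle of its top face, 68 mm from the tub's axis, a quarter turn counter-clockwise (seen from above) from a. The point lies on the top face and moves down with the section; its z axis points up.
- rim_b (a joint): Depth in m to which rim section b has been pushed straight down: 0 = up (open), 0.008 = shut. The section resists with about 6 N over the first 2 mm, then less, springs back up if let go before 4 mm, and past 4 mm snaps down by itself to 8 mm and stays. It stops solidly at 8 mm. It starts up.
- press_c (a point): Press point of rim section c: a red dot 22 mm across in the middle of its top face, 68 mm from the tub's axis, opposite a. The point lies on the top face and moves down with the section; its z axis points up.
- rim_c (a joint): Depth in m to which rim section c has been pushed straight down: 0 = up (open), 0.008 = shut. The section resists with about 6 N over the first 2 mm, then less, springs back up if let go before 4 mm, and past 4 mm snaps down by itself to 8 mm and stays. It stops solidly at 8 mm. It starts up.
- press_d (a point): Press point of rim section d: a red dot 22 mm across in the middle of its top face, 68 mm from the tub's axis, opposite b. The point lies on the top face and moves down with the section; its z axis points up.
- rim_d (a joint): Depth in m to which rim section d has been pushed straight down: 0 = up (open), 0.008 = shut. The section resists with about 6 N over the first 2 mm, then less, springs back up if let go before 4 mm, and past 4 mm snaps down by itself to 8 mm and stays. It stops solidly at 8 mm. It starts up.
- jar: White sample jar with red lid, 60 mm across, 95 mm tall, bystander. Origin: centre of underside.
- mug: Blue mug, 82 mm across, 95 mm tall, bystander. Origin: centre of underside.
- rack: Black rack of purple-capped tubes, 64 x 124 mm, 103 mm tall, bystander. Origin: centre of underside.
- basket: Green open basket with capped tubes lying in it, 100 x 130 mm, 60 mm tall, bystander. Origin: centre of underside.
- marker: White marker pen with blue cap lying on the table, 140 mm long, 15 mm thick, bystander. Origin: on its underside near the middle; x along the pen towards the cap.
- glovebox: White glove box with dark oval opening on top, 220 x 115 mm, 75 mm tall, bystander. Origin: centre of underside.
- sprayer: White spray bottle, 53 mm across, 192 mm tall, bystander. Origin: centre of underside.

How it is judged:
By the outcome, as a careful person would: the job done as asked, in the order asked, and still so for the second after the job is handed in, with the robot touching nothing.
It also fails if it takes over 42 s, if anything falls off the work surface, if the arm or the gripper's body presses on something with over 40 N, if the wrist force passes 120 N, or if a joint passes its speed limit or range.

## Working session

There is one attempt and no reset: what is moved stays moved. The work goes in short steps, Python scripts to look and compute and a tool call to move; the robot and the scene stay as the last step left them, time stands still between calls to the robot, and variables do not carry over. Pictures are saved under pics/ and viewed, at most 10 in all, crops included, and the job is handed in when it is done.

Besides the shell and the picture viewer there is one more tool, called after "Request:" as a command line: name --argument value ..., lists and objects as JSON in quotes. jog_arm: Moves the arm, as the interface text tells. Its arguments: {"type":"object","properties":{"plan":{"type":"string"},"grip_force":{"type":"number"}},"required":["plan"]}

```bash
mkdir -p pics
cat > h.py <<'E'
import numpy as np, cv2
from rig import env, imaging, job, models
def px2w(im,c,r,d=None):
    f=192/np.tan(np.radians(im["fov_y"])/2)
    if d is None:
        w=im["depth"][int(r)-2:int(r)+3,int(c)-2:int(c)+3]; d=np.median(w[w>0])
    p=np.array([(c-im["cx"])/f*d,(r-im["cy"])/f*d,d,1])
    return (im["world_from_camera"]@p)[:3]
E
python3 - <<'E'
from h import *
ims={}
for n in("scene","top"):
    im=imaging.get_image(n); ims[n]=im
    print(n,im["world_from_camera"].round(3).tolist())
    for q in("press_a","lid_centre","tub","jar","mug","rack","basket","marker","glovebox","sprayer"):
        for t in models.tip_of(n,q)[:5]:
            print(n,q,round(t["confidence"],2),np.round(t["at"]),px2w(im,*t["at"]).round(3))
cv2.imwrite("pics/a.png",cv2.cvtColor(cv2.resize(np.hstack([ims["scene"]["pixels"],ims["top"]["pixels"]]),(800,300)),cv2.COLOR_RGB2BGR))
s=env.observe(); print(s)
E
```

```text
scene [[0.122, 0.798, -0.59, 1.515], [0.993, -0.098, 0.073, -0.183], [0.0, -0.594, -0.804, 1.331], [0.0, 0.0, 0.0, 1.0]]
scene press_a 0.65 [274. 147.] [0.437 0.002 0.124]
scene press_a 0.61 [255. 166.] [ 0.518 -0.074  0.126]
scene press_a 0.58 [279. 180.] [ 0.587 -0.003  0.126]
scene press_a 0.56 [296. 156.] [0.487 0.074 0.124]
scene lid_centre 0.67 [272. 166.] [ 0.521 -0.015  0.122]
scene tub 0.82 [270. 181.] [ 0.587 -0.032  0.123]
scene tub 0.33 [189. 222.] [ 0.639 -0.322  0.005]
scene jar 0.9 [370. 165.] [0.487 0.361 0.034]
scene mug 0.59 [382. 207.] [0.686 0.347 0.042]
scene rack 0.59 [296. 248.] [0.806 0.023 0.042]
scene basket 0.72 [271. 182.] [ 0.589 -0.029  0.122]
scene basket 0.62 [176. 185.] [ 0.482 -0.364  0.017]
scene marker 0.65 [188. 223.] [ 0.646 -0.325  0.009]
scene glovebox 0.82 [127. 219.] [ 0.648 -0.518  0.073]
scene sprayer 0.84 [354. 231.] [0.771 0.225 0.048]
top [[-0.02, -0.992, 0.128, 0.475], [-1.0, 0.019, -0.012, -0.083], [0.009, -0.128, -0.992, 1.102], [0.0, 0.0, 0.0, 1.0]]
top press_a 0.96 [228. 255.] [ 0.431 -0.008  0.129]
top press_a 0.9 [199. 227.] [0.50
[... 759 characters left out ...]
8587158e+01, -1.23338337e+01]), 'qvel': array([ 0.0739838 , -0.00634137, -0.05323236, -0.02989108,  0.14170966,
        0.01366383]), 'joint_efforts': array([-5.63989779e-04, -4.48320150e+01, -2.31467468e+01, -1.54596892e-04,
        3.95165534e-04, -1.49127754e-05]), 'position': array([0.22767342, 0.50064183, 0.23131096]), 'tool_rot': array([[-9.10283651e-01,  4.13985115e-01,  9.96790256e-07],
       [ 4.13985114e-01,  9.10283650e-01, -5.02592280e-05],
       [-2.17139341e-05, -4.53374972e-05, -9.99999999e-01]]), 'ft_force': array([-0.28969277, -0.27647996,  0.05216108]), 'wrist_torque': array([ 0.01524848,  0.02345616, -0.0161454 ]), 'gripper_force': 0.0, 'grip_width': 0.08568831621792869}
```

View pics/a.png

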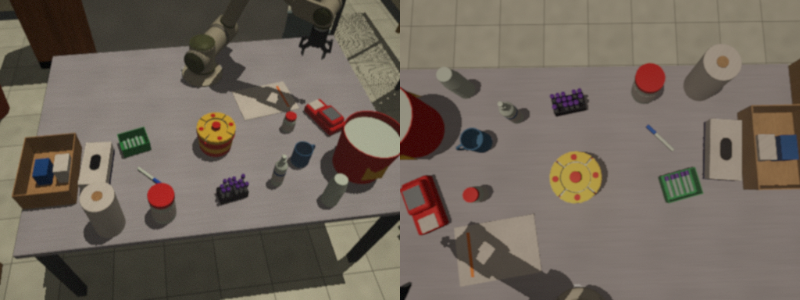

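The picture shows the tub near the table centre (scene ~(216,133), top ~(575,177) in the composite). All four dots are found at z ≈ 0.128, and the centre is about (0.507, 0.0). Next I move above it for a close look.

Request:
jog_arm --plan "0 0 0 -2.31 -1.70 -0.35 255;0 0 0 -2.31 -1.70 -0.35 255;0 0 0 -2.31 -1.70 -0.35 255;0 0 0 -2.31 -1.70 -0.35 255;0 0 0 -2.31 -1.70 -0.35 255;0 0 0 -2.31 -1.70 -0.35 255;0 0 0 -2.31 -1.70 -0.35 255;0 0 0 -2.31 -1.70 -0.35 255;0 0 0 -2.31 -1.70 -0.35 255;0 0 0 -2.31 -1.70 -0.35 255"

```text
time_s: 1.93
position: [0.368, 0.249, 0.2666]
tool_rot: [[-0.91, 0.414, 0.0], [0.414, 0.91, 0.0], [-0.0, 0.0, -1.0]]
ft_force: [0.5, 0.6, -0.1]
grip_width: -0.0004
gripper_force: 0.0
```

Request:
jog_arm --plan "0 0 0 -2.31 -1.70 -0.35 255;0 0 0 -2.31 -1.70 -0.35 255;0 0 0 -2.31 -1.70 -0.35 255;0 0 0 -2.31 -1.70 -0.35 255;0 0 0 -2.31 -1.70 -0.35 255;0 0 0 -2.31 -1.70 -0.35 255;0 0 0 -2.31 -1.70 -0.35 255;0 0 0 -2.31 -1.70 -0.35 255;0 0 0 -2.31 -1.70 -0.35 255;0 0 0 -2.31 -1.70 -0.35 255"

```text
time_s: 2.77
position: [0.5079, -0.0015, 0.3016]
tool_rot: [[-0.91, 0.414, 0.0], [0.414, 0.91, -0.0], [-0.0, 0.0, -1.0]]
ft_force: [0.0, 0.2, -0.0]
grip_width: -0.0005
gripper_force: 0.0
```

Run:
```python
from h import *
im=imaging.get_image("wrist")
P=[]
for q in("press_a","lid_centre"):
    for t in models.tip_of("wrist",q)[:5]:
        print(q,round(t["confidence"],2),np.round(t["at"]),px2w(im,*t["at"]).round(4))
cv2.imwrite("pics/b.png",cv2.cvtColor(im["pixels"],cv2.COLOR_RGB2BGR))
s=env.observe(); print(s["time_s"],s["position"],s["tool_rot"].round(3).tolist(),s["ft_force"],s["grip_width"])
```

```text
press_a 0.96 [198. 194.] [ 0.5133 -0.0652  0.1281]
press_a 0.73 [286. 215.] [0.5706 0.006  0.1281]
press_a 0.61 [221. 101.] [ 0.4408 -0.0049  0.128 ]
press_a 0.55 [321. 128.] [0.5023 0.0711 0.1284]
press_a 0.51 [469. 222.] [0.7262 0.2233 0.0256]
lid_centre 0.62 [255. 159.] [0.5012 0.0028 0.1415]
2.9167 [ 0.50802392 -0.00143823  0.30099601] [[-0.909, 0.416, -0.0], [0.416, 0.909, 0.0], [0.0, -0.0, -1.0]] [ 0.71698016  0.62140804 -0.63388239] 7.970578806866477e-06
```

View pics/b.png

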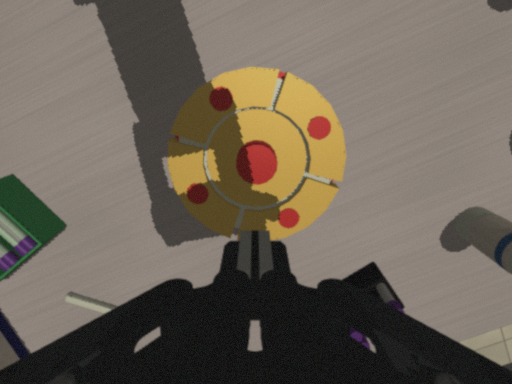

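The wrist view shows the lid with its four dots at (289,217), (320,128), (221,99) and (198,194), and the plug at (257,161). That agrees with the measured positions. The centre is (0.507, 0.001), turned about 4.5°. I start with the +x section.

Request:
jog_arm --plan "0 0 0 -1.16 0.69 3 255;0 0 0 -1.16 0.69 3 255;0 0 0 -1.16 0.69 3 255;0 0 0 -1.16 0.69 3 255;0 0 0 -1.16 0.69 3 255;0 0 0 0 0 1.0 255;0 0 0 0 0 0.6 255;0 0 0 0 0 0.5 255;0 0 0 0 0 0.4 255;0 0 0 0 0 0.3 255"

```text
time_s: 3.75
position: [0.5744, 0.0075, 0.1251]
tool_rot: [[-0.91, 0.414, 0.002], [0.414, 0.91, -0.0], [-0.002, 0.001, -1.0]]
ft_force: [-2.8, 1.0, 3.3]
grip_width: 0.0
gripper_force: 1.9
```

Request:
jog_arm --plan "0 0 0 0 0 0.2 255;0 0 0 0 0 0 255"

```text
time_s: 3.92
position: [0.5745, 0.0073, 0.1221]
tool_rot: [[-0.91, 0.414, 0.001], [0.414, 0.91, -0.0], [-0.001, 0.0, -1.0]]
ft_force: [-0.2, -0.2, -0.3]
grip_width: -0.0002
gripper_force: 0.0
```

Request:
jog_arm --plan "0 0 0 0 0 -3.8 255;0 0 0 2.3 0.64 0 255;0 0 0 2.3 0.64 0 255;0 0 0 2.3 0.64 0 255;0 0 0 2.3 0.64 0 255;0 0 0 0 0 2 255;0 0 0 0 0 1 255;0 0 0 0 0 0.4 255;0 0 0 0 0 0.2 255;0 0 0 0 0 0.2 255"

```text
time_s: 4.75
position: [0.5019, 0.0684, 0.1218]
tool_rot: [[-0.91, 0.414, 0.001], [0.414, 0.91, -0.0], [-0.001, 0.0, -1.0]]
ft_force: [0.4, 0.7, 1.1]
grip_width: -0.0002
gripper_force: 0.0
```

Request:
jog_arm --plan "0 0 0 0 0 0 255;0 0 0 0 0 0 255"

```text
time_s: 4.92
position: [0.5018, 0.0685, 0.1217]
tool_rot: [[-0.91, 0.414, 0.001], [0.414, 0.91, -0.0], [-0.001, 0.0, -1.0]]
ft_force: [0.8, -0.3, 0.5]
grip_width: 0.0002
gripper_force: 0.0
```

Request:
jog_arm --plan "0 0 0 0 0 -3.8 255;0 0 0 0.67 -2.3 0 255;0 0 0 0.67 -2.3 0 255;0 0 0 0.67 -2.3 0 255;0 0 0 0.67 -2.3 0 255;0 0 0 0 0 2 255;0 0 0 0 0 1 255;0 0 0 0 0 0.4 255;0 0 0 0 0 0.2 255;0 0 0 0 0 0.2 255"

```text
time_s: 5.75
position: [0.4393, -0.0039, 0.1216]
tool_rot: [[-0.91, 0.414, 0.001], [0.414, 0.91, -0.0], [-0.001, 0.0, -1.0]]
ft_force: [-0.6, 0.2, 0.7]
grip_width: 0.0001
gripper_force: 0.0
```

Request:
jog_arm --plan "0 0 0 0 0 0 255;0 0 0 0 0 0 255"

```text
time_s: 5.92
position: [0.4392, -0.0038, 0.1216]
tool_rot: [[-0.91, 0.414, 0.0], [0.414, 0.91, -0.0], [-0.0, 0.0, -1.0]]
ft_force: [-0.1, 0.7, 0.1]
grip_width: 0.0005
gripper_force: 0.0
```

Request:
jog_arm --plan "0 0 0 0 0 -3.8 255;0 0 0 -2.3 -0.67 0 255;0 0 0 -2.3 -0.67 0 255;0 0 0 -2.3 -0.67 0 255;0 0 0 -2.3 -0.67 0 255;0 0 0 0 0 2 255;0 0 0 0 0 1 255;0 0 0 0 0 0.4 255;0 0 0 0 0 0.2 255;0 0 0 0 0 0.2 255"

```text
time_s: 6.75
position: [0.5116, -0.0662, 0.1217]
tool_rot: [[-0.91, 0.414, 0.0], [0.414, 0.91, 0.0], [-0.0, 0.0, -1.0]]
ft_force: [-0.6, 0.1, 0.0]
grip_width: 0.0003
gripper_force: 0.0
```

Request:
jog_arm --plan "0 0 0 0 0 0 255;0 0 0 0 0 0 255"

```text
time_s: 6.92
position: [0.5116, -0.0663, 0.1218]
tool_rot: [[-0.91, 0.414, 0.0], [0.414, 0.91, -0.0], [-0.0, 0.0, -1.0]]
ft_force: [-0.7, -0.2, -0.2]
grip_width: 0.0002
gripper_force: 0.0
```

Request:
jog_arm --plan "0 0 0 0 0 -3 255;0 0 0 0 0 -3 255;0 0 0 0 0 -3 255;0 0 0 0 0 -3 255;0 0 0 0 0 -3 255;0 0 0 3 1 -1 255;0 0 0 3 1 0 255;0 0 0 3 1 0 255;0 0 0 0 0 0 255;0 0 0 0 0 0 255"

```text
time_s: 7.75
position: [0.4414, -0.0011, 0.2823]
tool_rot: [[-0.911, 0.413, 0.002], [0.413, 0.911, -0.001], [-0.002, 0.0, -1.0]]
ft_force: [0.0, -0.1, -0.2]
grip_width: -0.0
gripper_force: 0.0
```

Run:
```python
from h import *
s=env.observe(); print(s["time_s"],s["position"],s["ft_force"])
for n in("wrist","top"):
    im=imaging.get_image(n)
    for q in("press_a","lid_centre"):
        for t in models.tip_of(n,q)[:5]:
            print(n,q,round(t["confidence"],2),np.round(t["at"]),px2w(im,*t["at"]).round(4))
    if n=="wrist": cv2.imwrite("pics/c.png",cv2.cvtColor(im["pixels"],cv2.COLOR_RGB2BGR))
```

```text
7.75 [ 0.44135621 -0.00106063  0.28227819] [ 0.02320647 -0.06656235 -0.16645088]
wrist press_a 0.94 [347. 190.] [0.5001 0.0713 0.12  ]
wrist press_a 0.75 [491. 264.] [0.7238 0.229  0.0217]
wrist press_a 0.71 [229. 252.] [ 0.4312 -0.0079  0.2981]
wrist press_a 0.64 [314. 272.] [0.5703 0.0093 0.1201]
wrist press_a 0.6 [252. 167.] [ 0.4407 -0.003   0.1202]
wrist lid_centre 0.9 [281. 223.] [0.4958 0.0022 0.1414]
wrist lid_centre 0.39 [311. 271.] [0.568  0.0072 0.1201]
top press_a 0.76 [252. 222.] [ 0.5171 -0.0707  0.1197]
top press_a 0.76 [223. 202.] [0.5714 0.0036 0.1222]
top press_a 0.71 [200. 226.] [0.5076 0.0671 0.1211]
top lid_centre 0.67 [223. 228.] [0.5018 0.0036 0.1421]
```

View pics/c.png

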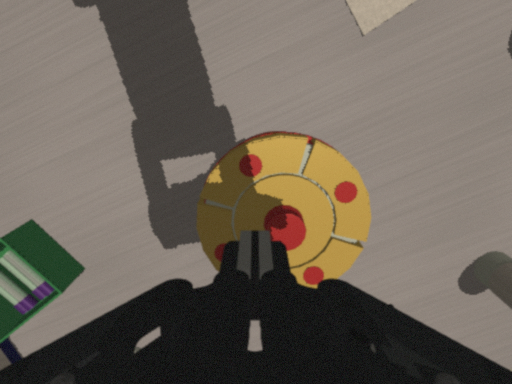

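The wrist view shows the lid in place. Three dots, at (346,191), (251,166) and (314,275), read 0.120 m. The fourth, at (221,252), is partly hidden here but reads 0.120 m from the top camera. All four sections are shut and the tub hasn't moved, so I hand it in.

```bash
python3 -c "
from rig import job
print(job.close_job())"
```

```text
the job is handed in; nothing more can be done
None
```

All four rim sections of the tub's lid are clicked shut, each measured flush at about 120 mm; the tub is still in place, nothing else was touched, and the job was handed in at about 8 s.

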